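Make up a filter pack on the slide carrier

ROBOT

A 6-joint arm with a two-finger parallel gripper is mounted at the origin on the work surface. World frame = base frame: x ahead of the robot, y to its left, z up, the work surface at z = 0. Lengths are in m, angles in rad, forces in N, time in s.
With the tool pointing down it reaches from about 0.375 to 0.9 m from the base axis. Payload 3.1 kg.
Tool frame: the origin (TCP) lies at the very end of the fingers, on their centre line; the grasp point (between the pads) lies 19 mm behind it; z points along the fingers, y is the line along which they close (so a half turn about z gives the same grasp; the last joint's range is limited). The gripper opens to 85 mm and grips with 20 to 120 N. Pads are 22 mm wide; open, the fingers measure 114 mm over their backs; the gripper's body (76 mm by 85 mm) begins 54 mm behind the grasp point. The pads swing forward as they close: fully open they stand 13 mm farther back than shut.
Start: joints at [-1.29, 0.527, 1.433, -0, 1.181, -0.178], TCP at [0.277, -0.56, 0.231] pointing down, gripper open.
Joint ranges: [-3.08, 3.08], [-0.75, 2.2], [0.22, 2.44], [-1.43, 4.57], [0, 2.65], [-2.85, 2.85]. Speed limits (rad/s): [2.79, 2.79, 3.14, 3.14, 3.14, 3.14].

INTERFACE

Orientations are given as a unit quaternion [x, y, z, w].
In Python, from station import manip gives the robot as it stands.
- The arm moves only by the shell command python3 -m handwheel 'ROWS' [FORCE]. ROWS is JSON, a list of rows, each a list of 7 numbers: the shift along the world's x, y, z in mm, then the turn, a rotation vector about the world's x, y, z in degrees, then the opening, from 0 (shut) to 1 (fully open). A call has exactly 10 rows; each row shifts and turns the commanded pose from where the row before left it; what a row does not reach is not made up. A row lasts 1/8 s, in which the tool goes at most 62.5 mm and 10.7 degrees, less where a joint would pass 70% of its speed; a pose out of reach is approached as far as the arm can. A call is refused whole if a number of a shift passes 62.5 or a number of a turn 10.7, either way. A call with a gripper value outside its range is refused whole. The fingers move at their own pace and stop on an object; FORCE is the grip in N (left out, the last holds). Time passes only in rows, so rows that do not move let the fingers close, or fill a call up. It gives the time, the measured TCP pose, the force, the opening and the grip force at its end, in the units of the state.
- manip.sense(): the state, without advancing time (a new reading comes with each control period).
- manip.snapshot(name): name is "scene" or "top" or "wrist"; returns the picture (400x640x3 uint8, red, green, blue); there is no depth.
- manip.get_calibration(name): a dict with "K" (3x3 intrinsics, pixels), "k1" (the pictures are not rectified: a ray, as slopes to the right and down, at radius r is drawn at 1 + k1 r^2 times it, then the intrinsics apply), "rvec" (rotation vector, rad) and "tvec" (3), from world to camera coordinates, as OpenCV has them. Camera axes: x right, y down, z forward; pixel columns grow to the right and rows downward; lengths in m; the calibration is good to about 2 mm. A picture is of the moment at which its call begins: read the wrist's pose just before it. get_calibration takes no time and is no camera call; for the wrist camera it gives the pose at the moment of the call.
- manip.sign_off(): hands the job in; it is judged then, once.
The state is a dict: "t": time; "q": joint angles; "qd": joint speeds; "tau": joint torques, N m; "tcp_pos": TCP position; "tool_rot": TCP orientation; "force": force on the tool from outside, world axes, zero at the start; "ft_torque": the same for the moment, N m; "finger_gap": opening from 0.0 (shut) to 1.0 (fully open); "gripper_force": force on a finger pad.
Only numpy, scipy, OpenCV 4.12 (cv2) and the standard library are available. Lean on these libraries where they do the work, as an engineer would, in place of code of your own. Each camera call takes 0.05 s, during which the arm holds its last target. There are 200 camera calls.

TASK

Make up the filter pack on the middle of the slide carrier, over its window, in this order from the bottom: large gel frame, cobalt glass disc, small gel frame, and last the lens tube standing upright, putting each in place and letting go before the next. Everything should be centred and lie flat, with both frames square to the carrier. Do not drop the glass, and leave the pipe clamp, the tape roll and the spanner where they are.

Things in the scene. Friction and masses are not known exactly. Their poses are not given: they have to be found in the camera images.
- large_frame_mid (a point): Large gel frame: bare steel square 60 x 60 mm, 12 mm thick, with a square 34 mm window through it; lies flat on the shelf (z = 0) at any yaw. Point at its centre, half-way up (6 mm above its underside); x and y run along its sides, z up.
- small_frame_mid (a point): Small gel frame: bare steel square 50 x 50 mm, 12 mm thick, with a round 22 mm hole through it; lies flat on the shelf. Point at its centre, half-way up (6 mm above its underside); x and y run along its sides, z up.
- glass_disc_mid (a point): Cobalt-blue glass disc, 46 mm in diameter, 12 mm thick, lying flat on the shelf. Point at its centre, half-way up (6 mm above its underside).
- lens_tube_mid (a point): Chrome lens tube, open at both ends, 40 mm outer diameter, 33 mm bore, 55 mm tall, standing upright on the shelf. Point on its axis, half-way up (27.5 mm above its underside).
- carrier_seat (a point): Centre of the slide carrier's flat top, 24 mm above the shelf: dark steel plate 110 mm (x) by 150 mm (y, along the channel), 28 mm square window in the middle. Lips 6 mm high at both y ends, 69 mm from the centre; x sides open. z up. It runs in a fixed aluminium U channel 116 x 400 mm, 18 mm high, and slides along y only if pushed with over 8 N.
- pipe_clamp_mid (a point): Bystander: aluminium pipe clamp with a bolt, about 100 x 45 x 60 mm, loose on the shelf. Point 30 mm above its underside.
- tape_roll_mid (a point): Bystander: dark grey roll of tape, 90 mm in diameter, 50 mm tall, lying flat. Point at its centre, half-way up.
- spanner_grip (a point): Bystander: steel spanner, about 25 mm wide and 180 mm long, lying at the left of the work. Point in its handle.
Mind the look-alikes: they are no part of the job. Leave any orange or turquoise look-alike of the part that bears small_frame_mid alone.

How it is judged:
By the outcome, as a careful person would: the job done as asked, in the order asked, and still so for the second after the job is handed in, with the robot touching nothing.
It also fails if it takes over 104 s, if anything falls off the work surface, if the arm or the gripper's body presses on something with over 40 N, if the wrist force passes 120 N, or if a joint passes its speed limit or range.

## Working session

There is one attempt and no reset: what is moved stays moved. The work goes in short steps, Python scripts to look and compute and a shell command to move; the robot and the scene stay as the last step left them, time stands still between calls to the robot, and variables do not carry over. Pictures are saved under pics/ and viewed, at most 14 in all, crops included, and the job is handed in when it is done.

```bash
mkdir -p pics; ls; python3 - <<'E'
from station import manip
import cv2
s=manip.sense();print(s['t'],s['tcp_pos'],s['tool_rot'],s['finger_gap'])
for n in("top","scene"):
    im=manip.snapshot(n);cv2.imwrite(f"pics/{n}0.png",im[:,:,::-1]);c=manip.get_calibration(n);print(n,c)
print(manip.get_calibration("wrist"))
E
```

```text
pics
0.0 [ 0.27661545 -0.55963909  0.23032963] [ 9.73800648e-01  2.27400697e-01 -4.64344435e-05 -1.10447889e-03] 0.9992174215612473
top {'K': array([[377.55189585,   0.        , 314.40950896],
       [  0.        , 377.55189585, 203.8675439 ],
       [  0.        ,   0.        ,   1.        ]]), 'k1': 0.00013767464368691265, 'rvec': array([ 2.01489875, -2.21761126,  0.22558426]), 'tvec': array([0.06452085, 0.46717437, 1.01655664])}
scene {'K': array([[459.92524287,   0.        , 324.04173457],
       [  0.        , 459.92524287, 199.07170782],
       [  0.        ,   0.        ,   1.        ]]), 'k1': -0.05663465525322459, 'rvec': array([ 1.12310883,  2.49544231, -0.85658879]), 'tvec': array([ 0.29442359, -0.23478895,  1.41695105])}
{'K': array([[298.98013668,   0.        , 319.1153276 ],
       [  0.        , 298.98013668, 200.77515531],
       [  0.        ,   0.        ,   1.        ]]), 'k1': -0.041002378079098976, 'rvec': array([-2.45178685,  1.52184284,  0.22734757]), 'tvec': array([-0.62336121, -0.03758332,  0.38077971])}
```

View pics/top0.png

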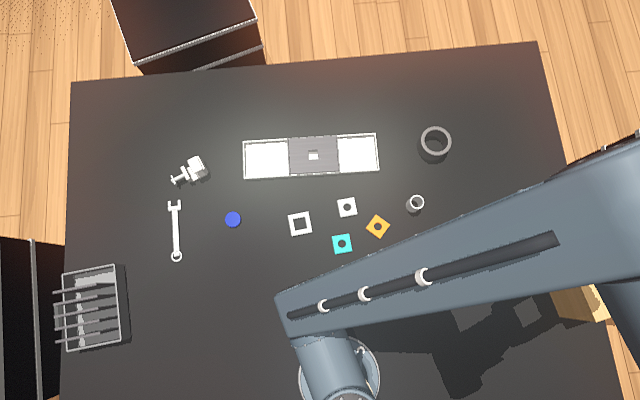

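View pics/scene0.png

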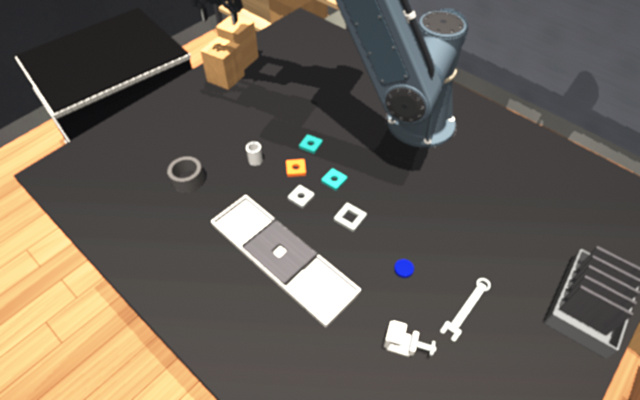

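Top view: large frame (300,223), with the square window. Cobalt disc (233,219), lens tube (415,203), carrier (313,155) in its channel, tape roll (435,141), clamp (190,170), spanner (176,232).
Candidates for the small frame: steel (347,207), orange (378,227), turquoise (342,243), and a second turquoise one hidden by the arm in this view (scene 311,143). By the description I choose the bare-steel one with the round hole, (347,207), and check it in a close crop.

```bash
cat > h.py <<'E'
import numpy as np, cv2
from station import manip
from scipy.spatial.transform import Rotation as R
def cast(c,px,z):
    px=np.asarray(px,float).reshape(-1,2); K=c['K']
    d=(px-K[:2,2])/[K[0,0],K[1,1]]; u=d.copy()
    for _ in range(10): u=d/(1+c['k1']*(u**2).sum(1,keepdims=True))
    M=R.from_rotvec(c['rvec']).as_matrix(); o=-M.T@c['tvec']
    r=np.c_[u,np.ones(len(u))]@M
    return (o+r*((z-o[2])/r[:,2:]))[:,:2]
def proj(c,P):
    p=R.from_rotvec(c['rvec']).apply(P)+c['tvec']; u=p[:,:2]/p[:,2:]
    u=u*(1+c['k1']*(u**2).sum(1,keepdims=True)); return u@c['K'][:2,:2].T+c['K'][:2,2]
def tool():
    s=manip.sense(); M=R.from_quat(s['tool_rot']).as_matrix()
    print('t',round(s['t'],2),'tcp',np.round(s['tcp_pos']*1000,1),'closing-axis yaw',round(np.degrees(np.arctan2(M[1,1],M[0,1])),2),'tilt',np.round(np.degrees([M[0,2],M[1,2]]),2),'gap',round(s['finger_gap'],3),'F',np.round(s['force'],1))
    return s
E
python3 - <<'E'
from h import *
c=manip.get_calibration('top')
for n,p,z in(('large',(300,223),.012),('glass',(233,219),.012),('small',(347,207),.012),('tube',(416,202),.055),('carrier',(313,155),.024),('tape',(435,140),.05)):
    print(n,np.round(cast(c,p,z)*1000))
tool()
w=manip.get_calibration('wrist');M=R.from_rotvec(w['rvec']).as_matrix();print('cam pos',-M.T@w['tvec'],'fwd',M[2],'right',M[0])
im=cv2.imread('pics/top0.png');cv2.imwrite('pics/crop0.png',cv2.resize(im[180:270,270:440],None,fx=4.5,fy=4.5,interpolation=cv2.INTER_CUBIC))
E
```

```text
large [[426.  66.]]
glass [[457. 257.]]
small [[460. -75.]]
tube [[ 448. -264.]]
carrier [[624.   9.]]
tape [[ 626. -348.]]
t 0.1 tcp [ 276.7 -559.7  230.4] closing-axis yaw -63.71 tilt [-0.03  0.11] gap 1.003 F [-0.3  0.5 -0.7]
cam pos [ 0.34299872 -0.52683594  0.37387251] fwd [-0.25954881 -0.12571781 -0.95751211] right [ 0.44342024 -0.89631031 -0.00251384]
```

View pics/crop0.png

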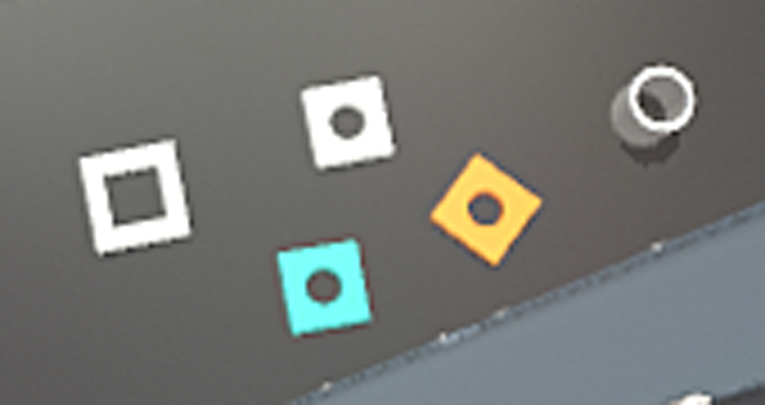

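The crop shows the bare-steel frame with the round hole at crop (347,122). The large frame is at (135,197), turquoise at (323,287) and orange at (486,208). The choice is confirmed. Next I move to an overview pose.

```bash
python3 -m handwheel '[[18,55,3,0,0,-2.6,1],[18,56,3,0,0,-2.6,1],[18,56,3,0,0,-2.6,1],[18,56,3,0,0,-2.6,1],[18,56,3,0,0,-2.6,1],[18,56,3,0,0,-2.6,1],[18,56,3,0,0,-2.6,1],[18,56,3,0,0,-2.6,1],[18,56,3,0,0,-2.7,1],[18,56,3,0,0,-2.7,1]]'
python3 -m handwheel '[[0,0,0,0,0,0,1],[0,0,0,0,0,0,1],[0,0,0,0,0,0,1],[0,0,0,0,0,0,1],[0,0,0,0,0,0,1],[0,0,0,0,0,0,1],[0,0,0,0,0,0,1],[0,0,0,0,0,0,1],[0,0,0,0,0,0,1],[0,0,0,0,0,0,1]]'
python3 - <<'E'
from h import *
s=tool()
np.save('w1.npy',manip.get_calibration('wrist'),allow_pickle=True)
im=manip.snapshot('wrist')[:,:,::-1];cv2.imwrite('pics/w1.png',im)
im=manip.snapshot('top')[:,:,::-1];cv2.imwrite('pics/top1.png',im)
E
```

```text
t: 1.35
tcp_pos: [0.457, 0.0006, 0.2613]
tool_rot: [1.0, -0.0, 0.0, 0.0]
force: [0.9, -0.6, -0.0]
finger_gap: 1.004
gripper_force: 0.0
t: 2.6
tcp_pos: [0.4568, -0.0013, 0.2613]
tool_rot: [1.0, 0.001, 0.0, -0.0]
force: [1.2, -0.2, 0.2]
finger_gap: 1.004
gripper_force: 0.0
t 2.6 tcp [456.8  -1.3 261.3] closing-axis yaw -89.9 tilt [0. 0.] gap 1.004 F [ 1.2 -0.2  0.2]
```

View pics/w1.png

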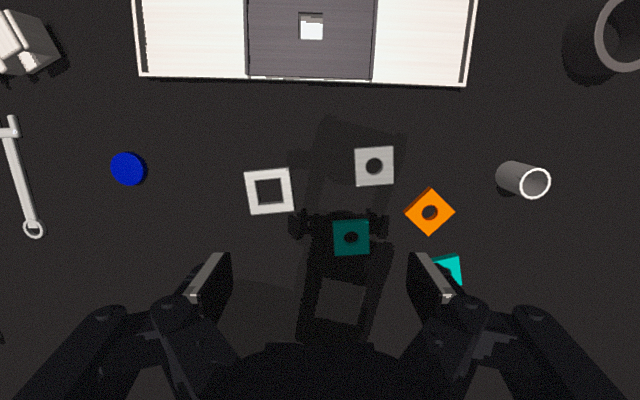

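The overview shows the large frame (269,191), disc (128,168), small steel frame (374,166), tube rim (535,183), carrier window (311,26), and turquoise/orange look-alikes at (351,237), (430,211) and (455,268).

```bash
cat >> h.py <<'E'
def rect(c,mask,z,box,o=(0,0)):
    """largest blob in box -> outer minAreaRect & biggest hole, on plane z (mm)"""
    x0,y0,x1,y1=box; m=np.ascontiguousarray(mask[y0:y1,x0:x1]).astype(np.uint8)
    cs,hh=cv2.findContours(m,cv2.RETR_CCOMP,cv2.CHAIN_APPROX_NONE)
    i=max((k for k in range(len(cs)) if hh[0][k][3]<0),key=lambda k:cv2.contourArea(cs[k]))
    out=[]
    holes=[k for k in range(len(cs)) if hh[0][k][3]==i]
    for k in [i]+sorted(holes,key=lambda k:-cv2.contourArea(cs[k]))[:1]:
        P=cast(c,cs[k].reshape(-1,2)+[x0,y0],z)*1000
        r=cv2.minAreaRect(P.astype(np.float32)); M=cv2.moments(P.astype(np.float32).reshape(-1,1,2))
        out.append((np.round(r[0],1),np.round(r[1],1),round(r[2]%90,1),'cent',np.round([M['m10']/M['m00'],M['m01']/M['m00']],1)))
    for q in out: print('  ',*q)
    return out
E
python3 - <<'E'
from h import *
c=np.load('w1.npy',allow_pickle=True).item()
im=cv2.imread('pics/w1.png');g=im.max(2);b=im.astype(int)
print([g[191,246:292:3]],g[160:225:3,255])
for n,m,z,box in(('large',g>110,.012,(235,155,305,225)),('small',g>110,.012,(345,135,402,195)),('glass',b[:,:,0]-b[:,:,2]>60,.012,(95,135,165,205)),('glasslow',b[:,:,0]-b[:,:,2]>60,.0,(95,135,165,205)),('tube',g>170,.055,(490,145,560,210)),('window',g>150,.024,(285,2,340,50)),('channel',g>120,.018,(110,0,500,100))):
    print(n);rect(c,m,z,box)
E
```

```text
[array([102, 212, 216, 189,  26,  48,  46,  47,  44,  48,  45,  46, 160,
       215, 220, 143], dtype=uint8)] [ 31  46  49  52 219 217 219  61  91 123 176 211 213 214 210 212 208 207
 128  48  43  44]
large
   [425.3  67.9] [61.4 61.3] 5.9 cent [425.2  67.9]
   [425.5  68.1] [36.9 37.3] 5.6 cent [425.5  68. ]
small
   [460.5 -73.2] [51.2 50.8] 5.0 cent [460.5 -73.2]
   [460.8 -73. ] [24.2 24. ] 46.8 cent [460.8 -73.2]
glass
   [456.8 260.3] [45.  45.1] 40.3 cent [456.8 260.3]
glasslow
   [454.6 268.3] [46.4 46.5] 40.3 cent [454.6 268.3]
tube
   [ 448.3 -265.6] [39.1 37.9] 11.2 cent [ 448.3 -265.3]
   [ 448.4 -265.4] [32.8 34.1] 0.5 cent [ 448.4 -265.2]
window
   [622.6   9.2] [23.  25.4] 0.0 cent [620.4   9. ]
channel
   [613.8  19.3] [402.2  95.4] 88.6 cent [610.3  15.4]
```

```bash
python3 -m handwheel '[[28,2,-15,0,0,0,1],[28,2,-15,0,0,0,1],[28,2,-15,0,0,0,1],[28,2,-15,0,0,0,1],[28,1,-15,0,0,0,1],[27,1,-15,0,0,0,1],[0,0,0,0,0,0,1],[0,0,0,0,0,0,1],[0,0,0,0,0,0,1],[0,0,0,0,0,0,1]]'
python3 - <<'E'
from h import *
s=tool()
np.save('w2.npy',manip.get_calibration('wrist'),allow_pickle=True)
im=manip.snapshot('wrist')[:,:,::-1];cv2.imwrite('pics/w2.png',im)
E
```

```text
t: 3.95
tcp_pos: [0.6234, 0.0087, 0.1721]
tool_rot: [1.0, 0.001, 0.0, 0.0]
force: [-0.2, -0.1, -0.1]
finger_gap: 0.998
gripper_force: 0.0
t 3.95 tcp [623.4   8.7 172.1] closing-axis yaw -89.92 tilt [ 0.04 -0.01] gap 0.998 F [-0.2 -0.1 -0.1]
```

View pics/w2.png

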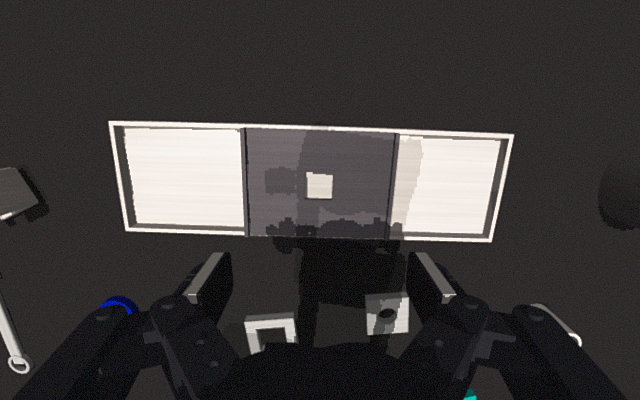

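The carrier lies in the channel with its window at (319,186). Its lips are at about x=245 and x=397, and the channel is slightly turned. I'll measure it precisely.

```bash
python3 - <<'E'
from h import *
c=np.load('w2.npy',allow_pickle=True).item()
im=cv2.imread('pics/w2.png');g=im.max(2)
P=cast(c,[(110,122),(513,134),(491,241),(127,231)],.018)*1000
print('channel corners',np.round(P),np.round(P.mean(0),1))
for a,b in((0,1),(2,3),(0,3),(1,2)):
    d=P[b]-P[a];print(np.degrees(np.arctan2(d[1],d[0]))%90)
rect(c,g>150,.024,(295,165,345,208)); rect(c,g>150,.018,(295,165,345,208))
for r in(175,185,195): print(r,g[r,232:256],g[r,300:340],g[r,385:410])
print('col',g[160:210,319],g[115:140,319],g[225:245,290])
E
```

```text
channel corners [[ 688.  216.]
 [ 677. -183.]
 [ 562. -180.]
 [ 573.  219.]] [625.  18.]
88.42099094081044
88.44462893940128
88.19160143668273
88.4592493228059
   [626.3   9.4] [25.8 26. ] 0.1 cent [625.5   9.6]
   [624.8   9.4] [26.3 26.5] 0.1 cent [624.1   9.6]
175 [246 246 245 245 245 246 246 247 251 253 116  98 111 106  35  64 110 108
 109 109 109 108 114 110] [ 84  87  88  86  77  82 173 234 229 225 228 227 228 231 230 233 232 231
 232 228 233 231 232 229 232 228 207 208 213 210 214 212 176  82  79  91
  86  87  84  84] [ 83  86  87  86  87  60  45  75  82  82 114 207 233 227 227 224 226 226
 226 226 221 225 227 223 227]
185 [246 244 246 245 246 246 246 245 249 251 155 100 100 100  58  51 108 109
 108 106 106 105 105 101] [ 83  87  90  90  83  82  94 174 236 232 228 229 226 225 227 227 228 226
 229 224 227 230 229 226 228 229 227 227 228 229 233 220 154  86  85  86
  87  89  84  90] [ 89  83  91  87  64  48  76  81  82 111 198 228 226 223 224 224 224 223
 225 224 227 223 224 223 225]
195 [247 247 247 248 247 247 248 248 249 252 229 107  98 100  76  27  59 106
 104 102 107 101 107 102] [ 83  89  81  82  76  96  95 172 232 229 228 224 226 227 228 225 228 225
 225 225 227 226 225 224 227 221 226 225 223 230 230 203 100  81  89  90
  83  88  85  88] [ 83  90  81  65  42  75  84  84 127 196 220 218 218 216 215 218 217 218
 220 218 218 217 219 216 219]
col [ 89  90  86  88  88  83  87  90  90  86  83  86  86 101 216 228 228 225
 223 227 226 226 226 224 225 224 229 225 220 221 221 222 220 221 223 225
 228 232 142  59  78  89  90  86  90  82  94  95  93  99] [ 48  46  52  48  46  45  46  38  33  38  77 173 225 238 183  99  85  94
  91  94  88  92  92  92  89] [56 57 61 52 52 52 58 57 56 54 57 61 35 22 26 30 26 34 27 25]
```

```bash
python3 - <<'E'
import cv2
im=cv2.imread('pics/w2.png')[112:252,230:415];cv2.imwrite('pics/w2c.png',cv2.resize(im,None,fx=4,fy=4,interpolation=cv2.INTER_CUBIC))
E
```

```text
(no output)
```

View pics/w2c.png

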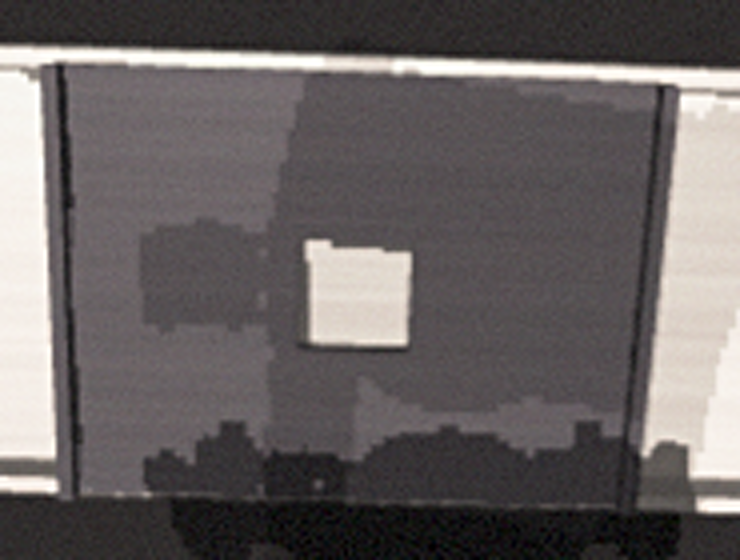

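The carrier seat is at (625, 9.5), turned −1.6°. The large frame is at (425.4, 68) with yaw 5.7°. I go above it.

```bash
python3 -m handwheel '[[-33,10,-12,0,0,0.9,1],[-33,10,-12,0,0,0.9,1],[-33,10,-12,0,0,1,1],[-33,10,-12,0,0,1,1],[-33,10,-12,0,0,0.9,1],[-33,9.3,-12,0,0,0.9,1],[0,0,-15,0,0,0,1],[0,0,-15,0,0,0,1],[0,0,0,0,0,0,1],[0,0,0,0,0,0,1]]' 30
python3 - <<'E'
from h import *
s=tool(); c=manip.get_calibration('wrist')
im=manip.snapshot('wrist')[:,:,::-1];cv2.imwrite('pics/w3.png',im)
g=im.max(2);u=proj(c,np.array([[.4254,.068,.012]]))[0].astype(int);print(u)
rect(c,g>110,.012,(max(u[0]-110,0),max(u[1]-110,0),u[0]+110,u[1]+110))
E
```

```text
t: 5.25
tcp_pos: [0.4263, 0.0679, 0.0698]
tool_rot: [0.999, 0.05, 0.0, 0.0]
force: [0.8, -0.2, 0.7]
finger_gap: 1.001
gripper_force: 0.0
t 5.25 tcp [426.3  67.9  69.8] closing-axis yaw -84.32 tilt [ 0.06 -0.01] gap 1.001 F [ 0.8 -0.2  0.7]
[319 219]
   [426.5  67.9] [61.6 61.3] 5.7 cent [427.2  67.7]
   [423.7  65.6] [39.1 39.7] 5.7 cent [424.8  67. ]
```

View pics/w3.png

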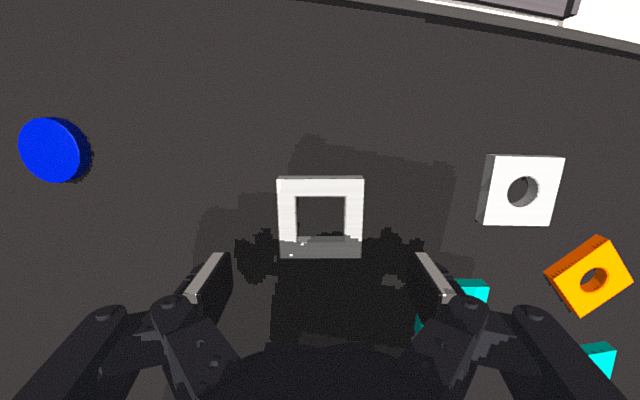

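The frame is centred between the fingers at (320,217), and the turquoise one at (470,300) is clear. I descend and grip.

```bash
python3 -m handwheel '[[-0.7,0.1,-20,0,0,0,1],[0,0,-20,0,0,0,1],[0,0,-15,0,0,0,1],[0,0,-10,0,0,0,1],[0,0,-7.5,0,0,0,1],[0,0,0,0,0,0,1],[0,0,0,0,0,0,0.6],[0,0,0,0,0,0,0.4],[0,0,0,0,0,0,0.4],[0,0,0,0,0,0,0.4]]' 40
python3 - <<'E'
from h import *
tool();im=manip.snapshot('wrist')[:,:,::-1];cv2.imwrite('pics/w4.png',im)
E
```

```text
t: 6.55
tcp_pos: [0.4254, 0.0681, -0.0025]
tool_rot: [0.999, 0.05, 0.001, 0.0]
force: [-1.0, 0.4, 7.1]
finger_gap: 0.691
gripper_force: 43.2
t 6.55 tcp [425.4  68.1  -2.5] closing-axis yaw -84.31 tilt [ 0.07 -0.01] gap 0.691 F [-1.   0.4  7.1]
```

View pics/w4.png

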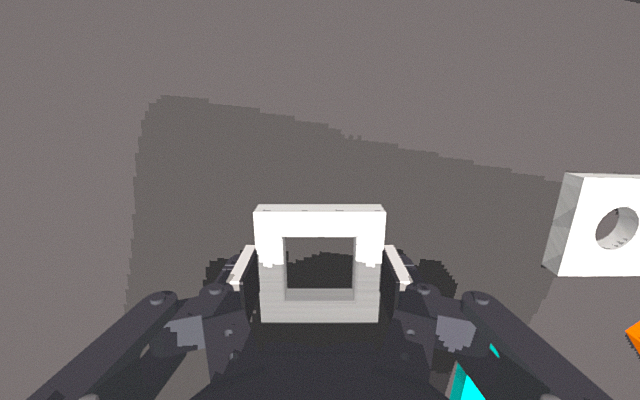

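The frame sits gripped between the pads at (320,265). I lift it and carry it over the carrier.

```bash
python3 -m handwheel '[[0,0,15,0,0,0,0.4],[0,0,25,0,0,0,0.4],[0,0,20,0,0,0,0.4],[33.2,-9.8,0,0,0,-1.2,0.4],[33.2,-9.8,0,0,0,-1.2,0.4],[33.3,-9.8,0,0,0,-1.2,0.4],[33.3,-9.8,0,0,0,-1.2,0.4],[33.3,-9.7,0,0,0,-1.2,0.4],[33.3,-9.7,0,0,0,-1.3,0.4],[0,0,0,0,0,0,0.4]]'
python3 - <<'E'
from h import *
s=tool();print(s['gripper_force'])
E
```

```text
t: 7.85
tcp_pos: [0.6277, 0.0083, 0.0569]
tool_rot: [1.0, -0.014, 0.002, 0.0]
force: [-1.0, 0.3, -1.1]
finger_gap: 0.692
gripper_force: 43.9
t 7.85 tcp [627.7   8.3  56.9] closing-axis yaw -91.66 tilt [ 0.23 -0.05] gap 0.692 F [-1.   0.3 -1.1]
43.906407952308655
```

```bash
python3 -m handwheel '[[0,0,0,0,0,0,0.4],[0,0,-10,0,0,0,0.4],[0,0,-10,0,0,0,0.4],[0,0,-6,0,0,0,0.4],[0,0,-3,0,0,0,0.4],[0,0,-2,0,0,0,0.4],[0,0,0,0,0,0,0.4],[0,0,0,0,0,0,0.4],[0,0,0,0,0,0,0.4],[0,0,0,0,0,0,0.4]]'
python3 - <<'E'
from h import *
s=tool();c=manip.get_calibration('wrist');np.save('w5.npy',c,allow_pickle=True)
im=manip.snapshot('wrist')[:,:,::-1];cv2.imwrite('pics/w5.png',im);g=im.max(2)
print('frame top plane',s['tcp_pos'][2]+.0145)
rect(c,g>110,s['tcp_pos'][2]+.0145,(240,180,400,340))
E
```

```text
t: 9.1
tcp_pos: [0.6248, 0.0095, 0.026]
tool_rot: [1.0, -0.014, 0.0, 0.0]
force: [-1.1, 0.4, -0.3]
finger_gap: 0.689
gripper_force: 43.9
t 9.1 tcp [624.8   9.5  26. ] closing-axis yaw -91.61 tilt [ 0.02 -0.  ] gap 0.689 F [-1.1  0.4 -0.3]
frame top plane 0.04048570984224275
   [641.2   9.6] [60.9 26.5] 88.6 cent [644.3   9.9]
```

View pics/w5.png

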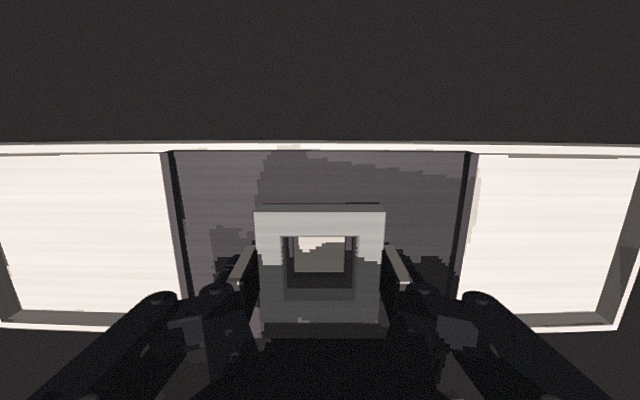

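The frame is centred over the carrier, with the window visible through it at (322,243) and square to the lips at x=175 and x=468. I lower and release.

```bash
python3 -m handwheel '[[0.3,0,-2,0,0,0,0.4],[0,0,-1.5,0,0,0,0.4],[0,0,-0.8,0,0,0,0.4],[0,0,0,0,0,0,0.4],[0,0,0,0,0,0,0.72],[0,0,0,0,0,0,0.8],[0,0,0,0,0,0,0.9],[0,0,10,0,0,0,0.95],[0,0,30,0,0,0,1],[0,0,40,0,0,0,1]]'
python3 -m handwheel '[[0,0,40,0,0,0,1],[0,0,0,0,0,0,1],[0,0,0,0,0,0,1],[0,0,0,0,0,0,1],[0,0,0,0,0,0,1],[0,0,0,0,0,0,1],[0,0,0,0,0,0,1],[0,0,0,0,0,0,1],[0,0,0,0,0,0,1],[0,0,0,0,0,0,1]]'
python3 - <<'E'
from h import *
s=tool();c=manip.get_calibration('wrist');np.save('w6.npy',c,allow_pickle=True)
im=manip.snapshot('wrist')[:,:,::-1];cv2.imwrite('pics/w6.png',im)
cv2.imwrite('pics/w6c.png',cv2.resize(im[120:260,220:420],None,fx=4,fy=4,interpolation=cv2.INTER_CUBIC))
g=im.max(2);rect(c,g>150,.036,(265,120,375,245))
E
```

```text
t: 10.4
tcp_pos: [0.6243, 0.0095, 0.102]
tool_rot: [1.0, -0.014, -0.001, -0.0]
force: [0.6, 0.1, -0.1]
finger_gap: 1.002
gripper_force: 0.0
t: 11.65
tcp_pos: [0.625, 0.0095, 0.1416]
tool_rot: [1.0, -0.014, 0.0, -0.0]
force: [0.4, -0.1, -0.1]
finger_gap: 1.002
gripper_force: 0.0
t 11.65 tcp [625.    9.5 141.6] closing-axis yaw -91.62 tilt [0.01 0.  ] gap 1.002 F [ 0.4 -0.1 -0.1]
   [625.3  10.3] [60.6 59.7] 88.4 cent [626.9  10.8]
   [625.   10.2] [38.1 38.1] 88.4 cent [625.4  10.2]
```

View pics/w6c.png

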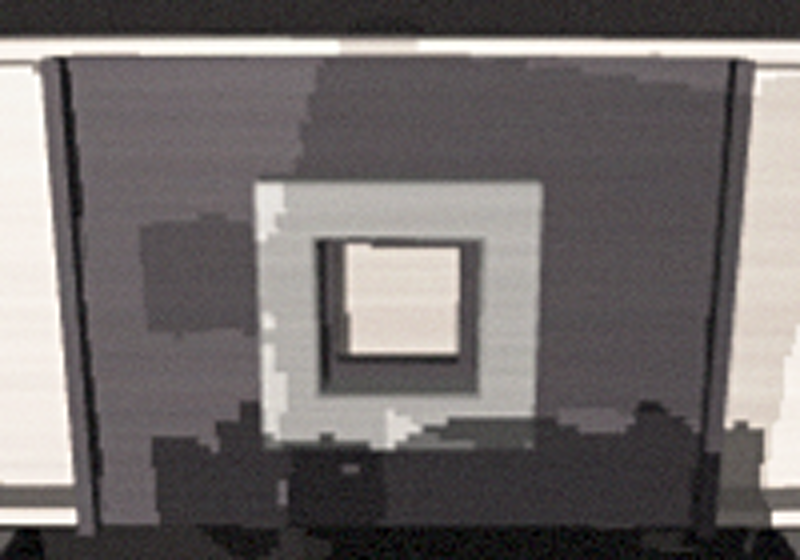

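The large frame is flat, square, and centred between the lips, with equal gaps of 173 and 175 crop px; the carrier window shows through it. Next is the glass.

```bash
python3 -m handwheel '[[-28,42,0,0,0,0,1],[-28,42,-10,0,0,0,1],[-28,42,-15,0,0,0,1],[-28,42,-15,0,0,0,1],[-28,42,-15,0,0,0,1],[-28,40,-15,0,0,0,1],[0,0,0,0,0,0,1],[0,0,0,0,0,0,1],[0,0,0,0,0,0,1],[0,0,0,0,0,0,1]]' 
python3 - <<'E'
from h import *
s=tool();c=manip.get_calibration('wrist')
im=manip.snapshot('wrist')[:,:,::-1];cv2.imwrite('pics/w7.png',im);b=im.astype(int)
m=(b[:,:,0]-b[:,:,2]>40).astype(np.uint8)
cs,_=cv2.findContours(m,0,1);k=max(cs,key=cv2.contourArea);print(cv2.boundingRect(k))
hsv=cv2.cvtColor(im,cv2.COLOR_BGR2HSV);x,y,w,h=cv2.boundingRect(k)
print(b[y:y+h:4,x+w//2,0]);print(b[y+h//2,x:x+w:4,0])
rect(c,m,.012,(0,0,640,400))
E
```

```text
t: 12.95
tcp_pos: [0.4582, 0.2587, 0.0719]
tool_rot: [1.0, -0.015, 0.001, -0.0]
force: [0.8, -0.0, -0.6]
finger_gap: 0.995
gripper_force: 0.0
t 12.95 tcp [458.2 258.7  71.9] closing-axis yaw -91.72 tilt [0.08 0.02] gap 0.995 F [ 0.8 -0.  -0.6]
(286, 186, 64, 62)
[ 79 187 182 182 182 176 177 180 182 177 173 179 178 118  76  79]
[ 88 177 178 179 177 182 179 177 177 181 179 176 178 179 173 175]
   [457.9 260.1] [45.6 46.8] 55.8 cent [457.9 260.4]
```

View pics/w7.png

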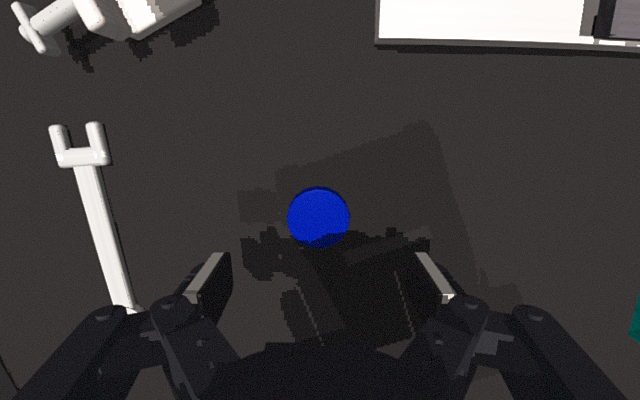

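The glass is between the fingers at (318,217), and the spanner and clamp are clear. I descend and grip gently.

```bash
python3 -m handwheel '[[0.5,0.8,-20,0,0,0,1],[0,0,-20,0,0,0,1],[0,0,-15,0,0,0,1],[0,0,-10,0,0,0,0.9],[0,0,-6,0,0,0,0.8],[0,0,0,0,0,0,0.7],[0,0,0,0,0,0,0.6],[0,0,0,0,0,0,0.5],[0,0,0,0,0,0,0.3],[0,0,0,0,0,0,0.3]]' 30
python3 - <<'E'
from h import *
s=tool();print(s['gripper_force'])
E
```

```text
t: 14.25
tcp_pos: [0.4579, 0.2605, 0.0013]
tool_rot: [1.0, -0.014, 0.001, -0.0]
force: [-1.0, 0.8, 6.3]
finger_gap: 0.521
gripper_force: 30.5
t 14.25 tcp [457.9 260.5   1.3] closing-axis yaw -91.61 tilt [0.06 0.02] gap 0.521 F [-1.   0.8  6.3]
30.48994481563568
```

```bash
python3 -m handwheel '[[0,0,10,0,0,0,0.3],[0,0,25,0,0,0,0.3],[0,0,25,0,0,0,0.3],[20,-30,10,0,0,0,0.3],[25,-37,0,0,0,0,0.3],[25,-37,0,0,0,0,0.3],[25,-37,0,0,0,0,0.3],[25,-37,0,0,0,0,0.3],[25,-37,0,0,0,0,0.3],[22.6,-35.4,0,0,0,0,0.3]]'
python3 -m handwheel '[[0,0,0,0,0,0,0.3],[0,0,-5,0,0,0,0.3],[0,0,-8,0,0,0,0.3],[0,0,-8,0,0,0,0.3],[0,0,-4,0,0,0,0.3],[0,0,-3,0,0,0,0.3],[0,0,0,0,0,0,0.3],[0,0,0,0,0,0,0.3],[0,0,0,0,0,0,0.3],[0,0,0,0,0,0,0.3]]'
python3 - <<'E'
from h import *
s=tool();c=manip.get_calibration('wrist');z=s['tcp_pos'][2]+.0112
im=manip.snapshot('wrist')[:,:,::-1];cv2.imwrite('pics/w8.png',im);b=im.astype(int)
rect(c,(b[:,:,0]-b[:,:,2]>40),z,(200,130,450,360));print(s['gripper_force'])
E
```

```text
t: 15.5
tcp_pos: [0.6258, 0.0084, 0.0708]
tool_rot: [1.0, -0.014, 0.0, -0.0]
force: [-0.2, 0.3, -1.0]
finger_gap: 0.519
gripper_force: 30.8
t: 16.75
tcp_pos: [0.6252, 0.0098, 0.0427]
tool_rot: [1.0, -0.014, 0.0, 0.0]
force: [-0.8, -0.3, -1.5]
finger_gap: 0.521
gripper_force: 30.8
t 16.75 tcp [625.2   9.8  42.7] closing-axis yaw -91.62 tilt [ 0.02 -0.  ] gap 0.521 F [-0.8 -0.3 -1.5]
   [626.1  10.3] [44.1 48.3] 87.4 cent [626.1  10.4]
   [6.114e+02 1.000e-01] [0.9 0.8] 40.0 cent [6.114e+02 1.000e-01]
30.815813541412354
```

View pics/w8.png

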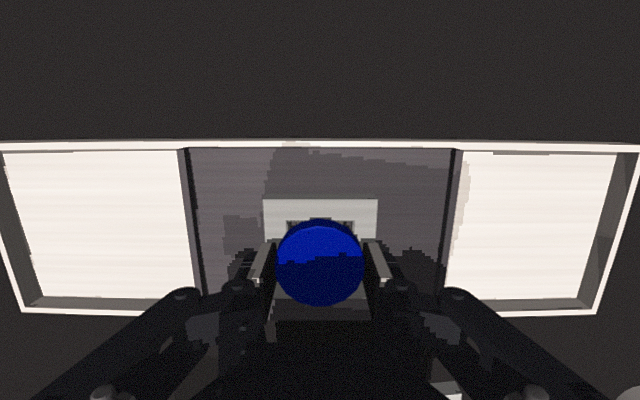

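The glass is held at (320,262), central over the frame. I lower it in small steps and watch the force.

```bash
python3 -m handwheel '[[0,0.1,-2,0,0,0,0.3],[0,0,-2,0,0,0,0.3],[0,0,-1,0,0,0,0.3],[0,0,0,0,0,0,0.3],[0,0,-0.3,0,0,0,0.3],[0,0,0,0,0,0,0.3],[0,0,-0.2,0,0,0,0.3],[0,0,0,0,0,0,0.3],[0,0,0,0,0,0,0.3],[0,0,0,0,0,0,0.3]]'
```

```text
t: 18.05
tcp_pos: [0.6252, 0.01, 0.0373]
tool_rot: [1.0, -0.014, 0.0, 0.0]
force: [-1.3, 0.3, 4.1]
finger_gap: 0.52
gripper_force: 31.2
```

Contact is felt at 4 N, so I release gently and rise.

```bash
python3 -m handwheel '[[0,0,0,0,0,0,0.53],[0,0,0,0,0,0,0.56],[0,0,0,0,0,0,0.6],[0,0,0,0,0,0,0.7],[0,0,0,0,0,0,0.85],[0,0,15,0,0,0,1],[0,0,30,0,0,0,1],[0,0,40,0,0,0,1],[0,0,35,0,0,0,1],[0,0,0,0,0,0,1]]'
python3 -m handwheel '[[0,0,0,0,0,0,1],[0,0,0,0,0,0,1],[0,0,0,0,0,0,1],[0,0,0,0,0,0,1],[0,0,0,0,0,0,1],[0,0,0,0,0,0,1],[0,0,0,0,0,0,1],[0,0,0,0,0,0,1],[0,0,0,0,0,0,1],[0,0,0,0,0,0,1]]'
python3 - <<'E'
from h import *
s=tool();c=manip.get_calibration('wrist')
im=manip.snapshot('wrist')[:,:,::-1];cv2.imwrite('pics/w9.png',im);b=im.astype(int)
rect(c,(b[:,:,0]-b[:,:,2]>40),.048,(200,100,450,300))
cv2.imwrite('pics/w9c.png',cv2.resize(im[120:260,220:420],None,fx=4,fy=4,interpolation=cv2.INTER_CUBIC))
E
```

```text
t: 19.3
tcp_pos: [0.6277, 0.0096, 0.1616]
tool_rot: [1.0, -0.014, 0.004, 0.001]
force: [0.2, -0.3, 0.0]
finger_gap: 0.998
gripper_force: 0.0
t: 20.55
tcp_pos: [0.6251, 0.01, 0.157]
tool_rot: [1.0, -0.014, 0.0, -0.0]
force: [-0.7, -0.2, -0.0]
finger_gap: 1.0
gripper_force: 0.0
t 20.55 tcp [625.1  10.  157. ] closing-axis yaw -91.61 tilt [0. 0.] gap 1.0 F [-0.7 -0.2 -0. ]
   [624.8  10.8] [44.1 45.9] 89.8 cent [624.9  10.6]
```

View pics/w9c.png

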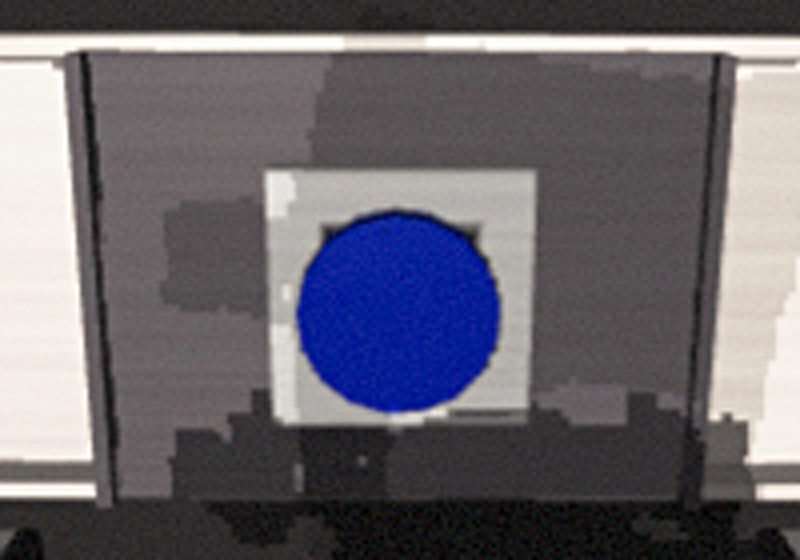

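The glass lies flat and central on the frame at crop (398,310). The small frame is next. I'll work from numbers now, to save the last picture for the end.

```bash
python3 -m handwheel '[[-27,-14,0,0,0,1.1,1],[-27,-14,-10,0,0,1.1,1],[-27,-14,-18,0,0,1.1,1],[-27,-14,-18,0,0,1.1,1],[-28,-14,-19,0,0,1.1,1],[-28.4,-13.2,-20,0,0,1.1,0.85],[0,0,0,0,0,0,0.85],[0,0,0,0,0,0,0.85],[0,0,0,0,0,0,0.85],[0,0,0,0,0,0,0.85]]'
python3 - <<'E'
from h import *
s=tool();c=manip.get_calibration('wrist')
im=manip.snapshot('wrist')[:,:,::-1];cv2.imwrite('pics/w10.png',im);b=im.astype(int)
sat=im.max(2).astype(int)-im.min(2)
u=proj(c,np.array([[.4606,-.0732,.012]]))[0].astype(int);x,y=u;print(u)
for t in(70,110,140):rect(c,(im.max(2)>t)&(sat<40),.012,(x-70,y-70,x+70,y+70))
o=np.argwhere((b[:,:,2]-b[:,:,0]>60))[:,::-1];P=cast(c,o,.012)*1000
print('orange x',P[:,0].min(),P[:,0].max(),'y',P[:,1].min(),P[:,1].max())
E
```

```text
t: 21.85
tcp_pos: [0.4619, -0.0732, 0.0725]
tool_rot: [0.999, 0.044, 0.001, 0.0]
force: [-0.2, 0.2, -1.1]
finger_gap: 0.852
gripper_force: 0.0
t 21.85 tcp [461.9 -73.2  72.5] closing-axis yaw -84.96 tilt [ 0.11 -0.04] gap 0.852 F [-0.2  0.2 -1.1]
[319 219]
   [461.9 -73.1] [52.4 51.1] 4.6 cent [461.8 -73. ]
   [462.4 -72.9] [19.2 22.5] 5.1 cent [462.2 -72.7]
   [463.8 -73.1] [42.9 50.7] 5.1 cent [467.4 -71.9]
   [464.2 -73.1] [42.2 50. ] 4.7 cent [467.8 -71.8]
orange x 366.825778682687 416.81189379113334 y -151.47355338880618 -116.81890461311988
```

```bash
python3 -m handwheel '[[0.4,0.1,-20,0,0,0,0.85],[0,0,-20,0,0,0,0.85],[0,0,-15,0,0,0,0.85],[0,0,-10,0,0,0,0.85],[0,0,-7,0,0,0,0.8],[0,0,0,0,0,0,0.7],[0,0,0,0,0,0,0.6],[0,0,0,0,0,0,0.4],[0,0,0,0,0,0,0.4],[0,0,0,0,0,0,0.4]]' 40
python3 - <<'E'
from h import *
s=tool();print(s['gripper_force'])
E
```

```text
t: 23.15
tcp_pos: [0.4614, -0.0733, 0.0006]
tool_rot: [0.999, 0.043, 0.001, 0.0]
force: [-0.2, 0.1, 6.5]
finger_gap: 0.57
gripper_force: 42.0
t 23.15 tcp [461.4 -73.3   0.6] closing-axis yaw -85.02 tilt [ 0.06 -0.02] gap 0.57 F [-0.2  0.1  6.5]
41.98039457201958
```

```bash
python3 -m handwheel '[[0,0,10,0,0,0,0.4],[0,0,30,0,0,0,0.4],[0,0,30,0,0,0,0.4],[20,10,15,0,0,-1.1,0.4],[25,13,0,0,0,-1.1,0.4],[25,13,0,0,0,-1.1,0.4],[25,13,0,0,0,-1.1,0.4],[25,13,0,0,0,-1.1,0.4],[25,13,0,0,0,-1.1,0.4],[19.1,8.4,0,0,0,0,0.4]]'
python3 -m handwheel '[[0,0,0,0,0,0,0.4],[0,0,-5,0,0,0,0.4],[0,0,-10,0,0,0,0.4],[0,0,-8,0,0,0,0.4],[0,0,-5,0,0,0,0.4],[0,0,-3,0,0,0,0.4],[0,0,0,0,0,0,0.4],[0,0,0,0,0,0,0.4],[0,0,0,0,0,0,0.4],[0,0,0,0,0,0,0.4]]'
python3 - <<'E'
from h import *
s=tool();c=manip.get_calibration('wrist');z=s['tcp_pos'][2]+.0117
im=manip.snapshot('wrist')[:,:,::-1];cv2.imwrite('pics/w11.png',im)
sat=im.max(2).astype(int)-im.min(2);u=proj(c,np.array([[.6251,.0101,z]]))[0].astype(int);print(u)
x,y=u
print(im.max(2)[y-70:y+70:2,x-35])
for t in(110,140):rect(c,(im.max(2)>t)&(sat<40),z,(x-65,y-65,x+65,y+65))
E
```

```text
t: 24.4
tcp_pos: [0.6258, 0.0111, 0.0853]
tool_rot: [1.0, -0.014, -0.0, -0.0]
force: [0.9, -0.3, -0.5]
finger_gap: 0.566
gripper_force: 41.8
t: 25.65
tcp_pos: [0.6254, 0.0103, 0.0542]
tool_rot: [1.0, -0.014, 0.0, 0.0]
force: [-0.4, 0.1, -0.4]
finger_gap: 0.572
gripper_force: 41.8
t 25.65 tcp [625.4  10.3  54.2] closing-axis yaw -91.61 tilt [ 0.02 -0.  ] gap 0.572 F [-0.4  0.1 -0.4]
[320 267]
[180 184 183 185 180 171 182 115  77  87  87  86  93 183 179 181 178 177
 180 180 178 184 189 174 174 177 183 184 180 183 182 175 176  74  78  80
  74  75  77  80  76  75  76  75  80  77  77  76  80  79  74  77  76  74
  81  74  75  71   5  19  22  20  18  28  21  26  22  23  10  22]
   [643.4  10.3] [50.8 30.9] 88.4 cent [643.8  10.8]
   [638.5  10.4] [50.2 21. ] 88.5 cent [640.6  11.1]
```

```bash
python3 - <<'E'
from h import *
s=tool();c=manip.get_calibration('wrist');z=s['tcp_pos'][2]+.0117
im=cv2.imread('pics/w11.png').max(2)
for col in(285,345):
    a=im[195:330,col].astype(int);print(col,a.tolist()[20:34],a.tolist()[105:125])
    print(np.round(cast(c,[(col,222.5),(col,312.5)],z)*1000,1))
E
```

```text
t 25.7 tcp [625.3  10.3  54.2] closing-axis yaw -91.61 tilt [ 0.02 -0.  ] gap 0.566 F [-0.1  0.  -0.7]
285 [87, 90, 87, 83, 86, 87, 93, 166, 183, 182, 179, 186, 181, 176] [72, 76, 74, 74, 70, 81, 79, 74, 74, 75, 73, 71, 47, 5, 23, 19, 17, 22, 17, 20]
[[649.2  26.3]
 [599.   29.4]]
345 [87, 88, 89, 86, 85, 82, 89, 165, 183, 183, 178, 182, 182, 182] [68, 76, 76, 75, 70, 77, 73, 80, 77, 70, 74, 68, 51, 29, 10, 22, 14, 25, 24, 23]
[[648.4  -1.9]
 [598.1  -1.9]]
```

```bash
python3 -m handwheel '[[0.8,0,-2,0,0,0,0.4],[0,0,-2,0,0,0,0.4],[0,0,-1,0,0,0,0.4],[0,0,0,0,0,0,0.4],[0,0,-0.4,0,0,0,0.4],[0,0,0,0,0,0,0.4],[0,0,-0.3,0,0,0,0.4],[0,0,0,0,0,0,0.4],[0,0,0,0,0,0,0.4],[0,0,0,0,0,0,0.4]]'
```

```text
t: 26.95
tcp_pos: [0.6261, 0.0103, 0.0487]
tool_rot: [1.0, -0.014, 0.0, 0.0]
force: [-1.3, -0.4, 5.1]
finger_gap: 0.573
gripper_force: 42.3
```

Contact at 5 N, so I release and rise.

```bash
python3 -m handwheel '[[0,0,0,0,0,0,0.58],[0,0,0,0,0,0,0.61],[0,0,0,0,0,0,0.66],[0,0,0,0,0,0,0.76],[0,0,0,0,0,0,0.9],[0,0,15,0,0,0,1],[0,0,30,0,0,0,1],[0,0,40,0,0,0,1],[0,0,35,0,0,0,1],[0,0,0,0,0,0,1]]'
python3 -m handwheel '[[0,0,0,0,0,0,1],[0,0,0,0,0,0,1],[0,0,0,0,0,0,1],[0,0,0,0,0,0,1],[0,0,0,0,0,0,1],[0,0,0,0,0,0,1],[0,0,0,0,0,0,1],[0,0,0,0,0,0,1],[0,0,0,0,0,0,1],[0,0,0,0,0,0,1]]'
python3 - <<'E'
from h import *
s=tool();c=manip.get_calibration('wrist')
im=manip.snapshot('wrist')[:,:,::-1];cv2.imwrite('pics/w12.png',im);b=im.astype(int)
x,y=proj(c,np.array([[.6251,.0101,.06]]))[0].astype(int);print(x,y)
g=im.max(2);sat=b.max(2)-b.min(2)
for t in(110,140):rect(c,(g>t)&(sat<40),.06,(x-45,y-45,x+45,y+45))
hole=(sat>60).astype(np.uint8);rect(c,hole,.06,(x-14,y-14,x+14,y+14))
for k in(-15,15):print(g[y-50:y+50,x+k].tolist())
print(g[y-15,x-60:x+60].tolist())
E
```

```text
t: 28.2
tcp_pos: [0.6286, 0.01, 0.1729]
tool_rot: [1.0, -0.014, 0.004, 0.001]
force: [-0.4, 0.5, -0.4]
finger_gap: 0.998
gripper_force: 0.0
t: 29.45
tcp_pos: [0.626, 0.0103, 0.1683]
tool_rot: [1.0, -0.014, 0.0, -0.0]
force: [-0.3, 0.1, 0.7]
finger_gap: 1.001
gripper_force: 0.0
t 29.45 tcp [626.   10.3 168.3] closing-axis yaw -91.61 tilt [0. 0.] gap 1.001 F [-0.3  0.1  0.7]
320 199
   [629.6  10.6] [56.8 59. ] 88.4 cent [630.1  10.5]
   [625.4  11. ] [22.9 23. ] 44.1 cent [625.4  11. ]
   [629.4  10.1] [55.1 59. ] 88.1 cent [630.1  10.4]
   [625.4  11. ] [24.2 24.3] 44.1 cent [625.4  11.1]
   [626.8  10.6] [19. 19.] 42.7 cent [626.8  10.5]
[92, 92, 91, 91, 91, 88, 93, 93, 91, 84, 83, 85, 126, 169, 185, 185, 190, 186, 182, 186, 138, 88, 108, 163, 188, 188, 183, 182, 176, 186, 183, 181, 180, 181, 184, 183, 179, 187, 182, 179, 185, 184, 184, 182, 186, 177, 177, 174, 168, 167, 163, 165, 171, 173, 179, 177, 183, 176, 177, 179, 182, 182, 175, 180, 177, 180, 182, 179, 177, 175, 172, 178, 174, 180, 177, 178, 185, 137, 68, 31, 33, 47, 37, 38, 37, 40, 35, 40, 41, 36, 40, 42, 37, 25, 28, 15, 24,
[... 326 characters left out ...]
180, 182, 181, 180, 178, 173, 177, 177, 180, 180, 117, 73, 66, 56, 56, 63, 53, 52, 56, 54, 55, 50, 55, 59, 56, 54, 61, 39, 17, 11, 10, 21, 18, 20, 18]
[109, 102, 109, 107, 83, 86, 84, 86, 87, 90, 89, 83, 86, 91, 88, 88, 90, 85, 91, 83, 88, 87, 83, 90, 84, 84, 79, 85, 131, 180, 184, 181, 181, 176, 179, 182, 183, 181, 181, 183, 183, 177, 183, 178, 178, 183, 180, 180, 184, 185, 178, 180, 181, 182, 185, 182, 182, 182, 183, 174, 185, 179, 181, 180, 180, 179, 182, 178, 179, 179, 181, 181, 179, 180, 181, 182, 180, 182, 182, 184, 183, 182, 181, 179, 181, 183, 183, 181, 178, 181, 176, 171, 133, 85, 81, 86, 88, 81, 84, 81, 83, 86, 86, 85, 88, 89, 84, 82, 83, 85, 85, 85, 87, 89, 83, 85, 85, 86, 86, 85]
```

The small frame is square at yaw −1.6°, with its hole at (625.4, 11.0). Now the lens tube.

```bash
python3 -m handwheel '[[-25,-39,0,0,0,0,1],[-25,-39,0,0,0,0,1],[-25,-39,0,0,0,0,1],[-25,-39,-10,0,0,0,1],[-25,-40,-10,0,0,0,1],[-26,-40,-10,0,0,0,1],[-26.6,-39.6,-8,0,0,0,1],[0,0,0,0,0,0,1],[0,0,0,0,0,0,1],[0,0,0,0,0,0,1]]'
python3 - <<'E'
from h import *
s=tool();c=manip.get_calibration('wrist')
im=manip.snapshot('wrist')[:,:,::-1];cv2.imwrite('pics/w13.png',im)
g=im.max(2);x,y=proj(c,np.array([[.4484,-.2653,.055]]))[0].astype(int);print(x,y)
for t in(110,140,170):print(t);rect(c,g>t,.055,(x-45,y-45,x+45,y+45))
for k in(-50,-40,-30,-20,-10,0,10,20,30,40):print(g[y+k,x-45:x+46:3].tolist())
E
```

```text
t: 30.75
tcp_pos: [0.4491, -0.2644, 0.1306]
tool_rot: [1.0, -0.013, 0.0, 0.0]
force: [-0.0, -0.4, 0.8]
finger_gap: 1.003
gripper_force: 0.0
t 30.75 tcp [ 449.1 -264.4  130.6] closing-axis yaw -91.52 tilt [ 0.03 -0.01] gap 1.003 F [-0.  -0.4  0.8]
321 211
110
   [ 453.2 -263.8] [49.7 39.9] 13.3 cent [ 452.7 -265. ]
   [ 457.4 -264.8] [20.9 18. ] 53.3 cent [ 457.  -264.9]
140
   [ 453.5 -264. ] [49.  39.6] 10.5 cent [ 452.5 -264.9]
   [ 454.6 -261.2] [17.7 32.6] 31.0 cent [ 455.1 -262.3]
170
   [ 451.9 -262.8] [46.9 39.8] 30.0 cent [ 451.5 -264.4]
   [ 448.8 -264.9] [32.  33.2] 15.6 cent [ 450.9 -263.8]
[80, 76, 75, 81, 70, 72, 60, 65, 69, 60, 68, 64, 64, 62, 68, 61, 68, 65, 59, 66, 72, 65, 65, 64, 63, 68, 68, 69, 66, 63, 74]
[64, 62, 66, 75, 64, 68, 67, 60, 69, 68, 64, 61, 64, 63, 59, 57, 63, 64, 64, 64, 64, 65, 65, 66, 62, 63, 67, 60, 65, 62, 72]
[67, 70, 69, 63, 64, 70, 70, 64, 70, 82, 174, 177, 183, 180, 182, 175, 173, 175, 167, 162, 150, 62, 63, 66, 65, 63, 61, 64, 61, 66, 66]
[69, 66, 64, 67, 63, 62, 70, 61, 134, 174, 158, 255, 255, 255, 255, 239, 255, 255, 255, 255, 152, 142, 97, 66, 66, 65, 64, 61, 63, 69, 63]
[70, 70, 60, 70, 67, 66, 64, 161, 255, 225, 61, 50, 65, 69, 65, 66, 65, 69, 66, 68, 126, 241, 255, 109, 69, 61, 62, 69, 65, 66, 67]
[66, 64, 67, 60, 70, 65, 77, 255, 176, 122, 132, 150, 160, 171, 171, 184, 179, 178, 179, 176, 164, 152, 230, 255, 55, 66, 64, 60, 67, 64, 66]
[67, 73, 58, 29, 32, 65, 63, 190, 255, 166, 145, 157, 162, 170, 171, 179, 181, 177, 182, 177, 168, 223, 255, 100, 42, 39, 61, 69, 66, 64, 67]
[28, 32, 30, 32, 30, 28, 32, 34, 32, 24, 168, 255, 255, 255, 248, 210, 183, 165, 244, 150, 55, 39, 44, 42, 49, 44, 45, 45, 42, 41, 33]
[29, 39, 30, 37, 34, 36, 39, 32, 33, 36, 31, 33, 30, 37, 37, 36, 42, 39, 33, 40, 36, 35, 34, 36, 44, 38, 42, 34, 38, 31, 32]
[36, 40, 36, 34, 37, 31, 28, 33, 33, 33, 36, 29, 39, 34, 37, 35, 36, 35, 35, 37, 35, 33, 29, 35, 31, 31, 34, 37, 28, 25, 30]
```

```bash
python3 -m handwheel '[[0.2,0.2,-30,0,0,0,1],[0,0,-35,0,0,0,1],[0,0,-30,0,0,0,1],[0,0,-18,0,0,0,1],[0,0,-9,0,0,0,0.85],[0,0,0,0,0,0,0.7],[0,0,0,0,0,0,0.6],[0,0,0,0,0,0,0.3],[0,0,0,0,0,0,0.3],[0,0,0,0,0,0,0.3]]' 35
python3 - <<'E'
from h import *
s=tool();print(s['gripper_force'])
E
```

```text
t: 32.05
tcp_pos: [0.4492, -0.2655, 0.0093]
tool_rot: [1.0, -0.014, 0.001, 0.001]
force: [0.7, 0.8, 6.4]
finger_gap: 0.456
gripper_force: 35.4
t 32.05 tcp [ 449.2 -265.5    9.3] closing-axis yaw -91.62 tilt [ 0.09 -0.07] gap 0.456 F [0.7 0.8 6.4]
35.37502493709326
```

```bash
python3 -m handwheel '[[0,0,15,0,0,0,0.3],[0,0,35,0,0,0,0.3],[0,0,40,0,0,0,0.3],[20,30,10,0,0,0,0.3],[28,44,0,0,0,0,0.3],[28,44,0,0,0,0,0.3],[28,44,0,0,0,0,0.3],[28,44,0,0,0,0,0.3],[26,42,0,0,0,0,0.3],[18.6,27.6,0,0,0,0,0.3]]'
python3 -m handwheel '[[0,0,0,0,0,0,0.3],[0,0,-5,0,0,0,0.3],[0,0,-10,0,0,0,0.3],[0,0,-8,0,0,0,0.3],[0,0,-6,0,0,0,0.3],[0,0,-3,0,0,0,0.3],[0,0,0,0,0,0,0.3],[0,0,0,0,0,0,0.3],[0,0,0,0,0,0,0.3],[0,0,0,0,0,0,0.3]]'
python3 - <<'E'
from h import *
s=tool();c=manip.get_calibration('wrist');zt=s['tcp_pos'][2]+.0465
im=manip.snapshot('wrist')[:,:,::-1];cv2.imwrite('pics/w14.png',im)
print(s['gripper_force'])
g=im.max(2);x,y=proj(c,np.array([[.6252,.0105,zt]]))[0].astype(int);print(x,y)
for t in(200,235):rect(c,g>t,zt,(x-75,y-75,x+75,y+75))
E
```

```text
t: 33.3
tcp_pos: [0.6257, 0.0127, 0.1089]
tool_rot: [1.0, -0.013, 0.0, -0.0]
force: [0.7, -0.2, -0.8]
finger_gap: 0.452
gripper_force: 35.6
t: 34.55
tcp_pos: [0.6253, 0.0105, 0.0765]
tool_rot: [1.0, -0.014, 0.0, 0.0]
force: [0.6, 0.3, -1.1]
finger_gap: 0.455
gripper_force: 35.6
t 34.55 tcp [625.3  10.5  76.5] closing-axis yaw -91.61 tilt [ 0.02 -0.  ] gap 0.455 F [ 0.6  0.3 -1.1]
35.6135225482285
320 312
   [641.1  13.4] [ 5.4 24.8] 9.4 cent [641.2  13.9]
   [641.6  12.8] [ 4.4 23.1] 5.0 cent [642.4  12.6]
```

```bash
python3 -m handwheel '[[0,0,-3,0,0,0,0.3],[0,0,-2.5,0,0,0,0.3],[0,0,-1,0,0,0,0.3],[0,0,-0.5,0,0,0,0.3],[0,0,0,0,0,0,0.3],[0,0,-0.4,0,0,0,0.3],[0,0,0,0,0,0,0.3],[0,0,-0.3,0,0,0,0.3],[0,0,0,0,0,0,0.3],[0,0,0,0,0,0,0.3]]'
```

```text
t: 35.85
tcp_pos: [0.6253, 0.0105, 0.0693]
tool_rot: [1.0, -0.014, 0.0, 0.0]
force: [-1.9, -0.7, 6.0]
finger_gap: 0.453
gripper_force: 36.2
```

Contact at 6 N, so I release and withdraw straight up.

```bash
python3 -m handwheel '[[0,0,0,0,0,0,0.46],[0,0,0,0,0,0,0.48],[0,0,0,0,0,0,0.52],[0,0,0,0,0,0,0.65],[0,0,0,0,0,0,0.85],[0,0,0,0,0,0,1],[0,0,15,0,0,0,1],[0,0,30,0,0,0,1],[0,0,40,0,0,0,1],[0,0,50,0,0,0,1]]'
python3 -m handwheel '[[0,0,20,0,0,0,1],[0,0,0,0,0,0,1],[0,0,0,0,0,0,1],[0,0,0,0,0,0,1],[0,0,0,0,0,0,1],[0,0,0,0,0,0,1],[0,0,0,0,0,0,1],[0,0,0,0,0,0,1],[0,0,0,0,0,0,1],[0,0,0,0,0,0,1]]'
python3 - <<'E'
from h import *
s=tool();c=manip.get_calibration('wrist')
w=manip.snapshot('wrist')[:,:,::-1]
cs=manip.get_calibration('scene');sc=manip.snapshot('scene')[:,:,::-1]
g=w.max(2);x,y=proj(c,np.array([[.6252,.0105,.115]]))[0].astype(int);print(x,y)
rect(c,g>225,.115,(x-42,y-42,x+42,y+42))
A=cv2.resize(w[y-75:y+75,x-75:x+75],(400,400),interpolation=cv2.INTER_CUBIC)
px,py=proj(cs,np.array([[.6252,.0105,.06]]))[0].astype(int)
B=cv2.resize(sc[py-50:py+50,px-50:px+50],(400,400),interpolation=cv2.INTER_CUBIC)
cv2.imwrite('pics/final.png',np.hstack([A,B]))
E
```

```text
t: 37.1
tcp_pos: [0.6246, 0.0105, 0.2051]
tool_rot: [1.0, -0.014, -0.001, -0.0]
force: [0.7, 0.8, 0.6]
finger_gap: 1.007
gripper_force: 0.0
t: 38.35
tcp_pos: [0.6252, 0.0105, 0.2237]
tool_rot: [1.0, -0.014, 0.0, 0.0]
force: [-0.7, 0.4, -0.0]
finger_gap: 1.003
gripper_force: 0.0
t 38.35 tcp [625.2  10.5 223.7] closing-axis yaw -91.61 tilt [ 0.01 -0.  ] gap 1.003 F [-0.7  0.4 -0. ]
319 198
   [624.5  11.2] [37.3 37.7] 73.5 cent [624.4  11.3]
   [624.3  11.3] [35.3 34.9] 88.4 cent [624.4  11.3]
```

View pics/final.png

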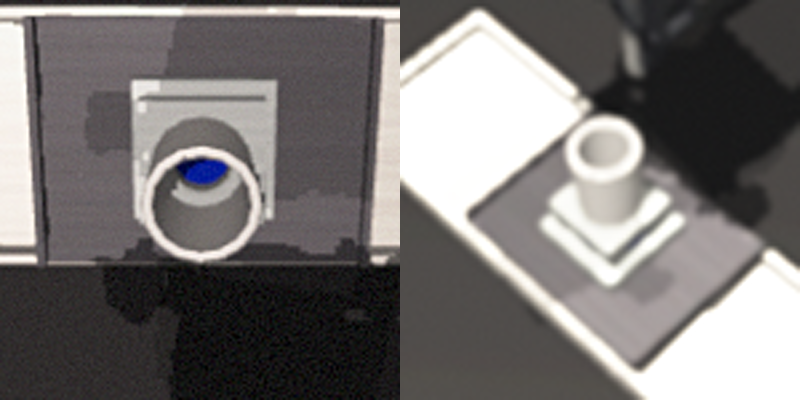

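The final picture shows the tube standing upright (rim at (203,205) in the wrist half), with the blue glass visible through the small frame. Both frames are square to the carrier and the stack is central. The rim measures (624.4, 11.3), within about 2 mm of the seat. Handing in.

```bash
python3 -c "
from station import manip;print(manip.sign_off())"
```

```text
the job is handed in; nothing more can be done
None
```

The filter pack is built on the carrier in the order asked and handed in at about 38 s: both frames square, everything centred to within about 2 mm, the tube upright, the glass set down gently, and the pipe clamp, tape roll and spanner never touched.

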